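Exchange the microscope objective behind the bottles

TASK

The short objective at the back of the grey caddy needs cleaning and the long one on the cork pad is clean. Stand both bottles out of the way on the steel tray, set the short objective upright in the middle of the black dish and stand the long one upright on the round mark at the back of the caddy where the short one was; only when both objectives are in place, put each bottle back upright on the very spot where it stood. Leave the vial and the slide box alone and do not tip a bottle over.

Things in the scene. Friction and masses are not known exactly. Their poses are not given: they have to be found in the camera images.
- caddy: Fixed light grey caddy, 130 (x) by 160 (y) mm; origin: underside centre, x to its back. Floor top at z = 5 mm; 5 mm walls up to z = 50 mm, inner faces at x = +60 (back) and y = +-75 mm; front (-x) open. Objective place: flat dark mark 48 mm across at x = +30, y = 0. At the start the short objective is there, bottles at about x = 0, y = +34 and -34 mm (either way).
- tray: Fixed flat steel tray, the side area for the bottles, 110 (its x) by 200 (its y) mm, empty at the start. Origin at the centre of its underside, z up. Floor top at z = 4 mm, rim 4 mm wide and 10 mm high.
- dish: Fixed round black plastic dish, 108 mm across, empty at the start; the place for the short objective. Origin at the centre of its underside. Floor top at z = 4 mm, rim 4 mm wide and 8 mm high.
- pad: Fixed square cork pad, 90 by 90 by 4 mm, on which the long objective stands at the start. Origin at the centre of its underside.
- bottle_round: Loose amber glass bottle with white cap, standing, about 0.16 kg. Round body 42 mm across, straight from z = 0 to 94 mm; shoulder to 102 mm, cap 27 mm across up to 120 mm. Origin at the centre of its underside, z up. Its x axis is nearly along the caddy's x at the start.
- bottle_square: Loose square white plastic bottle with black cap, standing, about 0.15 kg. Body 40 by 40 mm (sides along its x and y), straight from z = 0 to 96 mm, round cap 24 mm across up to 120 mm. Origin at the centre of its underside, z up. Its sides are nearly along the caddy's at the start.
- lens_short: Loose short, stout steel microscope objective standing nose up, about 0.17 kg, 44 mm high: barrel 36 mm across up to z = 34 mm, then tapering to 15 mm. Origin at the centre of its underside, z up.
- lens_long: Loose long, slim steel microscope objective standing nose up, about 0.15 kg, 62 mm high: barrel 28 mm across up to z = 46 mm, then tapering to 12 mm. Origin at the centre of its underside, z up.
- vial: Bystander: loose small amber vial with white cap, 26 mm across, 50 mm high, standing between caddy and tray. Origin at the centre of its underside. To be left alone.
- slide_box: Bystander: loose blue slide box, 90 (x) by 55 (y) by 30 mm high, lying flat. Origin at the centre of its underside. To be left alone.
There are look-alikes about, which are no part of the job. Leave any red or yellow look-alike of the lens_short alone.

How it is judged (in metres and radians):
On the way, in this order (a step that is already met when the one before it is completed fails the run):
1. both bottles stand on the steel tray (x of bottle_round in the frame of tray between -0.05 and 0.05 m and y of bottle_round in the frame of tray between -0.095 and 0.095 m and z of each of bottle_round, bottle_square in the frame of tray below 0.015 m and angle between each of bottle_round, bottle_square's own z axis and vertical below 0.15 rad and linear speed of each of bottle_round, bottle_square below 0.03 m/s and angular speed of each of bottle_round, bottle_square below 0.3 rad/s and x of bottle_square in the frame of tray between -0.05 and 0.05 m and y of bottle_square in the frame of tray between -0.095 and 0.095 m), for 0.2 s.
2. the short objective stands in the dish and the long one on the caddy's mark, with both bottles still on the tray (all of step 1 and horizontal distance between lens_short and dish below 0.015 m and z of lens_short in the frame of dish below 0.009 m and angle between each of lens_short, lens_long's own z axis and vertical below 0.15 rad and linear speed of each of lens_short, lens_long below 0.03 m/s and angular speed of each of lens_short, lens_long below 0.3 rad/s and x of lens_long in the frame of caddy between 0.018 and 0.042 m and y of lens_long in the frame of caddy between -0.012 and 0.012 m and z of lens_long in the frame of caddy below 0.01 m), for 0.2 s.
At the end, for the whole second after the job is handed in: The short objective stands upright on the dish's floor within 15 mm of its middle; the long one stands upright on the caddy's floor within 12 mm (along the caddy's x and y) of the mark's centre; each bottle stands upright within 15 mm of where it stood at the start; all at rest (horizontal distance between lens_short and dish below 0.015 m and z of lens_short in the frame of dish below 0.009 m and angle between each of lens_short, lens_long, bottle_round, bottle_square's own z axis and vertical below 0.15 rad and linear speed of each of lens_short, lens_long, bottle_round, bottle_square below 0.03 m/s and angular speed of each of lens_short, lens_long, bottle_round, bottle_square below 0.3 rad/s and x of lens_long in the frame of caddy between 0.018 and 0.042 m and y of lens_long in the frame of caddy between -0.012 and 0.012 m and z of lens_long in the frame of caddy below 0.01 m and distance of each of bottle_round, bottle_square from where it was at the start of the episode below 0.015 m); the robot touches nothing.
It fails at once if the vial is pushed more than 15 mm (distance of vial from where it was at the start of the episode above 0.015 m).
It fails at once if the slide box is pushed more than 15 mm (distance of slide_box from where it was at the start of the episode above 0.015 m).
It fails at once if the round bottle tips over (more than 35 degrees) (angle between bottle_round's own z axis and vertical above 0.61 rad).
It fails at once if the square bottle tips over (more than 35 degrees) (angle between bottle_square's own z axis and vertical above 0.61 rad).
It also fails if it takes over 134 s, if anything falls off the work surface, if the arm or the gripper's body presses on something with over 40 N, if the wrist force passes 120 N, or if a joint passes its speed limit or range.

ROBOT

A 6-joint arm with a two-finger parallel gripper is mounted at the origin on the work surface. World frame = base frame: x ahead of the robot, y to its left, z up, the work surface at z = 0. Lengths are in m, angles in degrees, forces in N, time in s.
With the tool pointing down it reaches from about 0.4 to 0.825 m from the base axis. Payload 7 kg.
Tool frame: the origin (TCP) lies midway between the tips of the shut fingers; the grasp point (between the pads) lies 19 mm behind it; z points along the fingers, y is the direction in which the jaws open and shut (so a half turn about z gives the same grasp; the last joint's range is limited). The gripper opens to 88 mm and grips with 3 to 60 N. Pads are 19 mm wide; open, the fingers measure 130 mm over their backs; the gripper's body (78 mm by 193 mm) begins 47 mm behind the grasp point.
Start: joints at [92.596, 20.546, 0.682, 0, -70.136, -16.507], TCP at [0.162, 0.655, 0.227] pointing down, gripper open.
Joint ranges: [-176.03, 176.03], [-82.01, 121.73], [-58.28, 71.71], [-173.87, 95.51], [-174.79, -0.11], [-173.66, 173.66]. Speed limits (degrees/s): [136.94, 136.94, 172.46, 180, 180, 180].

INTERFACE

Orientations are given as a 3x3 rotation matrix whose columns are the frame's x, y, z axes.
In Python, from rig import robot gives the robot as it stands. Calls block until the motion is done:
- robot.goto(position, orientation): joint-space move of the TCP to a pose.
- robot.servo_line(position, ori=None, speed=0.15): straight line of the TCP; ori=None keeps the orientation; speed is the mean speed in m/s.
- robot.movej(angles): joint-space move.
- robot.move_gripper(opening): opening from 0.0 (shut) to 1.0 (fully open); the grip force is fixed at half the most; returns when the fingers have stopped.
- robot.dwell(seconds).
- robot.ik(position, orientation): joint angles nearest the present ones, or None.
- robot.grab_frame(name): name is "scene" or "side" or "wrist"; returns (picture, depth): 400x640x3 uint8, red, green, blue; 400x640 float32, m along the optical axis (not along the pixel's ray), 0 where there is no reading.
- robot.camera_info(name): a dict with "vfov" (degrees; the focal length in pixels is half the picture's height over the tangent of half this angle, whatever the lens; pixels are square), "cx", "cy" (the principal point, pixels), "view" (4x4, takes a point from world to camera coordinates); the wrist camera has in their place "T_tool_cam" (4x4, takes a point from camera to tool coordinates, whose origin is the TCP and whose axes are the flange's). Camera axes: x right, y down, z forward; pixel columns grow to the right and rows downward; lengths in m; the calibration is good to about 2 mm. A picture is of the moment at which its call begins: read the wrist's pose just before it. camera_info takes no time and is no camera call.
A pose or a line that the arm cannot do raises robot.Unreachable and nothing moves.
- robot.job_done(): hands the job in, once; it reports no verdict.
Readings, each from a call of its own:
- robot.read_t(): time.
- robot.read_qpos(): joint angles.
- robot.read_qvel(): joint speeds.
- robot.read_effort(): joint torques, N m.
- robot.read_position(): TCP position.
- robot.read_tcp_rot(): TCP orientation.
- robot.read_force(): force on the tool from outside, world axes, zero at the start.
- robot.read_ft_torque(): the same for the moment, N m.
- robot.read_grip_width(): opening from 0.0 (shut) to 1.0 (fully open).
Only numpy, scipy, OpenCV 4.12 (cv2) and the standard library are available. Lean on these libraries where they do the work, as an engineer would, in place of code of your own. Each camera call takes 0.05 s, during which the arm holds its last target.

## Working session

There is one attempt and no reset: what is moved stays moved. The work goes in short steps, each a Python script; the robot and the scene stay as the last script left them, time stands still between calls to the robot, and variables do not carry over. Pictures are saved under pics/ and viewed, and the job is handed in when it is done.

```bash
ls; mkdir -p pics; python3 - <<'E'
from rig import robot
import cv2,numpy as np
for n in ("scene","side","wrist"):
    c=robot.camera_info(n); print(n,{k:(np.round(v,4).tolist() if hasattr(v,'__len__') else v) for k,v in c.items()})
    im,d=robot.grab_frame(n); cv2.imwrite(f"pics/{n}0.png",im[:,:,::-1]); np.save(f"pics/{n}0.npy",d)
print(robot.read_t(),robot.read_position(),robot.read_tcp_rot(),robot.read_grip_width(),robot.read_force())
E
```

```text
pics
scene {'vfov': 52.631617338845516, 'cx': 313.18931176321416, 'cy': 197.3159045313001, 'view': [[0.3694, 0.9292, 0.0126, -0.2713], [0.6344, -0.2423, -0.7341, -0.3355], [-0.679, 0.2791, -0.679, 1.1558], [0.0, 0.0, 0.0, 1.0]]}
side {'vfov': 52.536115271581735, 'cx': 316.4742555861263, 'cy': 194.96452682184275, 'view': [[-0.9935, -0.1132, -0.0119, 0.6014], [-0.0515, 0.5402, -0.8399, 0.0627], [0.1015, -0.8339, -0.5426, 0.7641], [0.0, 0.0, 0.0, 1.0]]}
wrist {'vfov': 60.40549903576061, 'cx': 322.5979198297422, 'cy': 199.9501921145278, 'T_tool_cam': [[-0.0008, -0.9528, -0.3037, 0.0823], [1.0, -0.0006, -0.0005, -0.0005], [0.0003, -0.3037, 0.9528, -0.1578], [0.0, 0.0, 0.0, 1.0]]}
0.15 [0.16221778 0.65482075 0.22583025] [[ 9.70651512e-01 -2.40490362e-01 -1.66344047e-04]
 [-2.40490369e-01 -9.70650631e-01 -1.31740209e-03]
 [ 1.55360553e-04  1.31874248e-03 -9.99999118e-01]] 1.0000397955931122 [-0.53268328  0.4493727   0.39569921]
```

View pics/scene0.png

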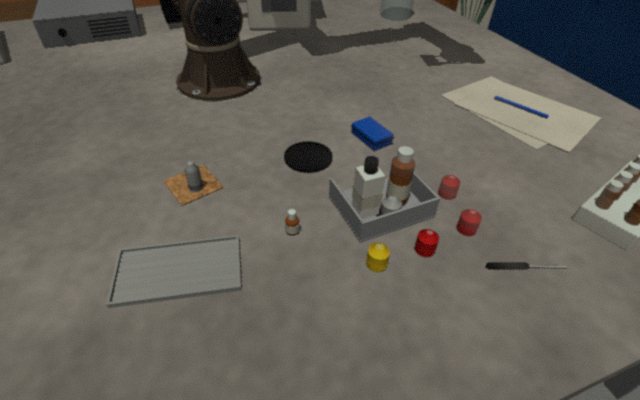

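View pics/side0.png

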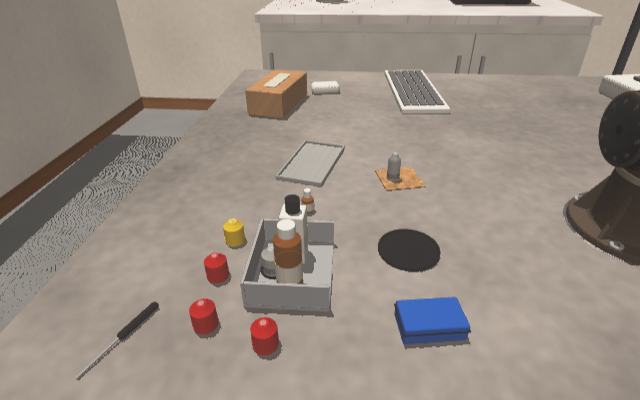

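View pics/wrist0.png

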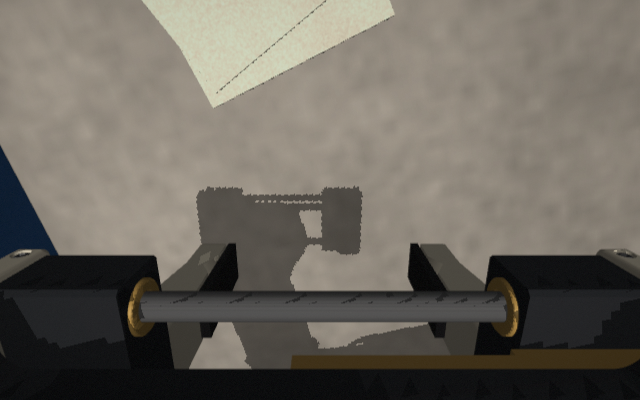

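The scene view shows the caddy at (383,205) with the white square bottle (369,185), the amber bottle (402,175) and the grey short objective (391,205). The cork pad and long objective are at (194,180), the dish at (308,156), the tray at (178,270), the vial at (292,222) and the slide box at (372,132).

Things that could be taken for lens_short are red at (427,242), (469,222) and (449,187), and yellow at (378,257). The grey steel one inside the caddy at (391,205) (side view (270,262)) is the one I want.

```bash
cat > h.py <<'E'
import numpy as np, cv2, math
from rig import robot
def f_of(c): return 200/math.tan(math.radians(c["vfov"])/2)
def T_wc(n,pose=None):
    c=robot.camera_info(n)
    if n!="wrist": return np.linalg.inv(np.array(c["view"]))
    T=np.eye(4);T[:3,:3]=pose[1];T[:3,3]=pose[0]
    return T@np.array(c["T_tool_cam"])
def cloud(n,d,pose=None):
    c=robot.camera_info(n);f=f_of(c);T=T_wc(n,pose)
    v,u=np.mgrid[0:400,0:640]
    P=np.stack([(u-c["cx"])/f*d,(v-c["cy"])/f*d,d],-1)
    W=P@T[:3,:3].T+T[:3,3]; W[d<=0]=np.nan
    return W
def ray_z(n,u,v,z,pose=None):
    c=robot.camera_info(n);f=f_of(c);T=T_wc(n,pose)
    r=T[:3,:3]@np.array([(u-c["cx"])/f,(v-c["cy"])/f,1]); o=T[:3,3]
    return o+r*(z-o[2])/r[2]
def proj(n,p,pose=None):
    c=robot.camera_info(n);f=f_of(c);q=np.linalg.inv(T_wc(n,pose))@np.append(p,1)
    return np.array([c["cx"]+f*q[0]/q[2],c["cy"]+f*q[1]/q[2]])
def crop(im,x0,y0,x1,y1,s,fn):
    cv2.imwrite(fn,cv2.resize(im[y0:y1,x0:x1,::-1],None,fx=s,fy=s,interpolation=cv2.INTER_CUBIC))
E
python3 - <<'E'
from h import *
s=cv2.imread("pics/scene0.png")[:,:,::-1]; d=cv2.imread("pics/side0.png")[:,:,::-1]
crop(s,320,120,480,280,4,"pics/s_caddy.png"); crop(d,190,180,350,350,3.5,"pics/d_caddy.png"); crop(s,100,150,340,310,3.3,"pics/s_left.png")
print("tray",[ray_z("scene",u,v,.01)[:2].round(3) for u,v in((115,248),(239,238),(242,290),(110,302))])
print("dish",[ray_z("scene",u,v,.008)[:2].round(3) for u,v in((308,142),(308,171),(284,156),(333,156))])
W=cloud("scene",np.load("pics/scene0.npy"));W2=cloud("side",np.load("pics/side0.npy"))
for n,u,v in(("lensL",193,165),("lensLmid",194,180),("vialtop",292,214),("sqcap",371,160),("rcap",404,151),("short",391,203),("box",372,128),("red",427,236),("yel",378,249)): print(n,W[v,u].round(3))
for n,u,v in(("lensL",394,156),("vial",307,193),("sqcap",292,198),("rcap",286,226),("short",268,253),("dish",409,250)): print(n,W2[v,u].round(3))
E
```

```text
tray [array([ 0.564, -0.293]), array([ 0.617, -0.092]), array([ 0.723, -0.114]), array([ 0.672, -0.304])]
dish [array([0.387, 0.125]), array([0.485, 0.087]), array([0.418, 0.057]), array([0.456, 0.157])]
lensL [ 0.454 -0.135  0.064]
lensLmid [ 0.461 -0.14   0.033]
vialtop [0.632 0.001 0.05 ]
sqcap [0.629 0.146 0.124]
rcap [0.627 0.211 0.125]
short [0.665 0.177 0.045]
box [0.416 0.272 0.029]
red [0.753 0.195 0.042]
yel [0.749 0.105 0.043]
lensL [ 0.449 -0.133  0.063]
vial [0.623 0.007 0.045]
sqcap [0.626 0.146 0.125]
rcap [0.622 0.221 0.127]
short [0.661 0.191 0.047]
dish [0.429 0.112 0.005]
```

View pics/s_caddy.png

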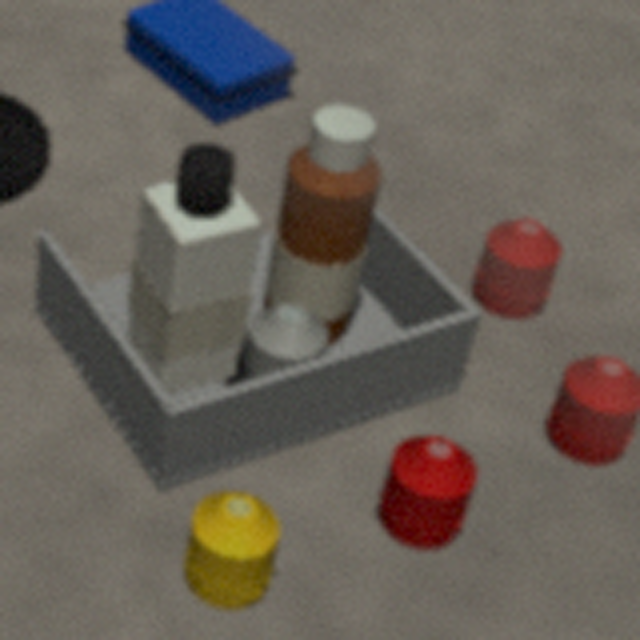

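View pics/d_caddy.png

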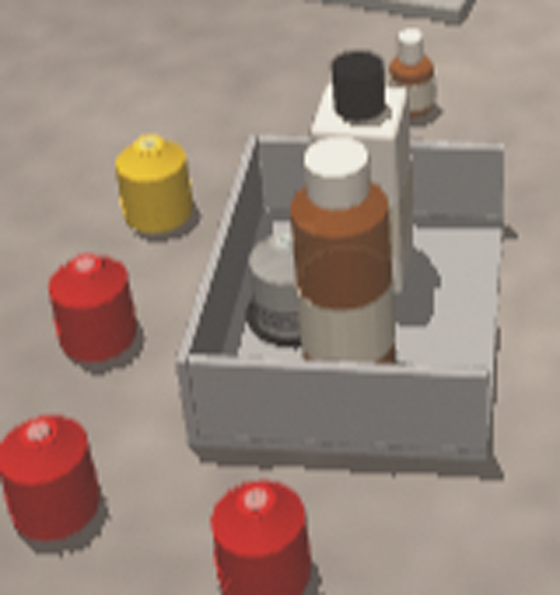

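View pics/s_left.png

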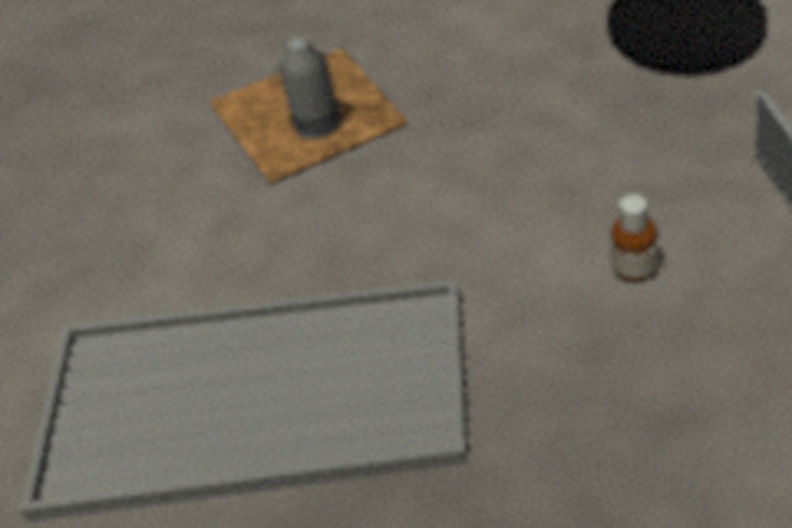

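The crop confirms it: the grey steel objective stands inside the caddy behind the two bottles, and all four coloured look-alikes are outside. Next I fit the poses numerically from both depth views.

```bash
python3 - <<'E'
from h import *
from scipy.optimize import least_squares
C={n:cloud(n,np.load(f"pics/{n}0.npy")) for n in("scene","side")}
def circ(P,r):
    x0=P.mean(0)
    s=least_squares(lambda c:np.hypot(*(P-c).T)-r,x0,loss="soft_l1",f_scale=.001);return s.x,np.median(abs(s.fun))
def sel(W,xy,rad,z0,z1):
    P=W.reshape(-1,3);P=P[~np.isnan(P[:,0])]
    m=(np.hypot(P[:,0]-xy[0],P[:,1]-xy[1])<rad)&(P[:,2]>z0)&(P[:,2]<z1);return P[m]
for nm,xy,rad,z0,z1,r in(("round body",(.615,.212),.035,.06,.095,.021),("round cap",(.618,.212),.022,.112,.121,.0135),("sq cap",(.62,.146),.022,.108,.121,.012),
   ("short",(.655,.18),.03,.012,.037,.018),("long",(.452,-.135),.03,.012,.046,.014),("vial",(.625,.003),.03,.005,.03,.013)):
    for n in C:
        P=sel(C[n],xy,rad,z0,z1)
        if len(P)>10:
            # near-camera side only => mean biased toward the camera; use init shifted away
            cam=T_wc(n)[:2,3]; m=P[:,:2].mean(0); u=(m-cam)/np.linalg.norm(m-cam)
            s=least_squares(lambda c:np.hypot(*(P[:,:2]-c).T)-r,m+u*r*.6,loss="soft_l1",f_scale=.001)
            print(nm,n,len(P),s.x.round(4),np.median(abs(s.fun)).round(4))
for nm,xy,rad,z0,z1 in(("capR top",(.618,.212),.022,.121,.135),("capS top",(.62,.146),.022,.121,.135),("shorttop",(.655,.18),.012,.045,.06),("longtop",(.452,-.135),.02,.06,.08)):
    for n in C:
        P=sel(C[n],xy,rad,z0,z1); 
        if len(P): print(nm,n,len(P),P.mean(0).round(4),P.max(0).round(4),P.min(0).round(4))
# tray rim, caddy walls tops, dish
for nm,xy,rad,z0,z1 in(("tray",(.644,-.2),.14,.0025,.014),("pad",(.452,-.135),.075,.0025,.0055)):
  for n in C:
    P=sel(C[n],xy,rad,z0,z1)[:,:2].astype(np.float32)
    print(nm,n,len(P),cv2.minAreaRect(P))
for n in C:
    P=sel(C[n],(.615,.18),.13,.047,.053); q=P[:,:2].astype(np.float32); print("caddytop",n,len(q),cv2.minAreaRect(q))
    P=sel(C[n],(.436,.107),.08,.0025,.012); q=P[:,:2].astype(np.float32); print("dish",n,len(q),cv2.minEnclosingCircle(q))
    P=sel(C[n],(.436,.107),.08,-.005,.002); print("table z",np.median(P[:,2]))
E
```

```text
round body scene 350 [0.6252 0.2163] 0.0005
round body side 508 [0.624  0.2143] 0.0004
round cap scene 60 [0.6251 0.2165] 0.0004
round cap side 99 [0.624  0.2145] 0.0004
sq cap scene 83 [0.6277 0.1478] 0.0004
sq cap side 101 [0.6266 0.1458] 0.0004
short scene 176 [0.6523 0.1804] 0.0039
short side 144 [0.6569 0.1819] 0.0005
long scene 203 [ 0.4479 -0.139 ] 0.0005
long side 172 [ 0.4472 -0.1414] 0.0006
vial scene 160 [0.625  0.0027] 0.0006
vial side 101 [0.6237 0.0012] 0.0006
capR top scene 129 [0.6273 0.2146 0.1242] [0.6389 0.2286 0.1266] [0.6124 0.2029 0.1213]
capR top side 203 [0.6233 0.2176 0.1252] [0.6363 0.2288 0.127 ] [0.6109 0.2025 0.1211]
capS top scene 111 [0.6298 0.1464 0.1241] [0.6412 0.1577 0.1263] [0.6167 0.1358 0.121 ]
capS top side 130 [0.6259 0.1492 0.1251] [0.6369 0.1596 0.1273] [0.6144 0.1351 0.1211]
shorttop scene 55 [0.6595 0.1808 0.048 ] [0.6666 0.1893 0.0506] [0.6507 0.1708 0.0452]
shorttop side 51 [0.6586 0.185  0.0494] [0.6667 0.1916 0.0519] [0.6525 0.1771 0.0455]
longtop scene 44 [ 0.452  -0.1391  0.0637] [ 0.4579 -0.1316  0.0672] [ 0.4438 -0.1462  0.06  ]
lon
[... 351 characters left out ...]
(0.43435847759246826, -0.14246052503585815), (0.09150846302509308, 0.08992568403482437), 15.593757629394531)
pad side 515 ((0.45189136266708374, -0.13260629773139954), (0.13741891086101532, 0.1438545435667038), 88.30341339111328)
caddytop scene 663 ((0.6282193064689636, 0.1812126636505127), (0.13052701950073242, 0.1621944159269333), 2.632662534713745)
dish scene 1057 ((0.4316926896572113, 0.1078122928738594), 0.055208127945661545)
table z -0.00048041123190273316
caddytop side 908 ((0.6253480911254883, 0.18088184297084808), (0.12965552508831024, 0.1627570539712906), 2.35247540473938)
dish side 2124 ((0.43637579679489136, 0.10759402811527252), 0.07871674746274948)
table z 0.0008707822790982589
```

Poses are consistent:
- **Bottles:** 68.6 mm apart.
- **Caddy:** yaw about 2.5°. The mark computed from the wall fit is (.657,.182), which matches the fitted short objective.
- **Tray:** centre about (.644,-.201), yaw about -15°.

Next I check IK for every grasp and place pose before moving.

```bash
cat >> h.py <<'E'
def R(yj):  # jaw axis direction angle (deg) in world
    a=math.radians(yj);y=np.array([math.cos(a),math.sin(a),0]);z=np.array([0,0,-1.]);return np.stack([np.cross(y,z),y,z],1)
CY=2.5
c,s=math.cos(math.radians(CY)),math.sin(math.radians(CY))
CAD=np.array([.6268,.1810]); 
def cad(x,y): return CAD+np.array([c*x-s*y,s*x+c*y])
TY=-14.8;ct,st=math.cos(math.radians(TY)),math.sin(math.radians(TY))
def tray(x,y): return np.array([.644,-.201])+np.array([ct*x-st*y,st*x+ct*y])
RND=np.array([.6246,.2154]);SQ=np.array([.6271,.1468]);SHORT=np.array([.657,.1821]);LONG=np.array([.4476,-.1402]);DISH=np.array([.435,.107])
MARK=cad(.03,0)
E
python3 - <<'E'
from h import *
print(MARK, tray(0,.045),tray(0,-.045))
for n,xy,z,y in(("sq",SQ,.067,CY),("rnd",RND,.067,CY),("tr+",tray(0,.045),.067,TY),("tr-",tray(0,-.045),.067,TY),("short",SHORT,.011,CY+90),("dish",DISH,.011,CY+90),("long",LONG,.015,90),("mark",MARK,.016,CY+90)):
  for k in(0,180):
    for zz in (z,z+.13):
      q=robot.ik(np.append(xy,zz),R(y+k)); print(n,k,round(zz,3),None if q is None else np.round(q).tolist())
E
```

```text
[0.65677145 0.18230858] [ 0.65549506 -0.15749295] [ 0.63250494 -0.24450705]
sq 0 0.067 [31.0, 25.0, -14.0, 0.0, -50.0, 152.0]
sq 0 0.197 [31.0, 19.0, -6.0, 0.0, -65.0, 152.0]
sq 180 0.067 [31.0, 25.0, -14.0, 0.0, -50.0, -28.0]
sq 180 0.197 [31.0, 19.0, -6.0, 0.0, -65.0, -28.0]
rnd 0 0.067 [36.0, 27.0, -12.0, 0.0, -51.0, 147.0]
rnd 0 0.197 [36.0, 20.0, -4.0, 0.0, -66.0, 147.0]
rnd 180 0.067 [36.0, 27.0, -12.0, 0.0, -51.0, -33.0]
rnd 180 0.197 [36.0, 20.0, -4.0, 0.0, -66.0, -33.0]
tr+ 0 0.067 [3.0, 28.0, -10.0, 0.0, -52.0, 162.0]
tr+ 0 0.197 [3.0, 22.0, -2.0, 0.0, -67.0, 162.0]
tr+ 180 0.067 [3.0, 28.0, -10.0, 0.0, -52.0, -18.0]
tr+ 180 0.197 [3.0, 22.0, -2.0, 0.0, -67.0, -18.0]
tr- 0 0.067 [-5.0, 28.0, -10.0, 0.0, -52.0, 170.0]
tr- 0 0.197 [-5.0, 22.0, -1.0, 0.0, -67.0, 170.0]
tr- 180 0.067 [-5.0, 28.0, -10.0, 0.0, -52.0, -10.0]
tr- 180 0.197 [-5.0, 22.0, -1.0, 0.0, -67.0, -10.0]
short 0 0.011 [32.0, 32.0, -12.0, 0.0, -46.0, -119.0]
short 0 0.141 [32.0, 25.0, -5.0, 0.0, -61.0, -119.0]
short 180 0.011 [32.0, 32.0, -12.0, 0.0, -46.0, 61.0]
short 180 0.141 [32.0, 25.0, -5.0, 0.0, -61.0, 61.0]
dish 0 0.011 [39.0, 15.0, -42.0, -0.0, -33.0, -127.0]
dish 0 0.141 [39.0, 3.0, -34.0, 0.0, -53.0, -127.0]
dish 180 0.011 [39.0, 15.0, -42.0, 0.0, -33.0, 53.0]
dish 180 0.141 [39.0, 3.0, -34.0, 0.0, -53.0, 53.0]
long 0 0.015 [7.0, 16.0, -40.0, 0.0, -34.0, -97.0]
long 0 0.145 [7.0, 5.0, -31.0, 0.0, -54.0, -97.0]
long 180 0.015 [7.0, 16.0, -40.0, 0.0, -34.0, 83.0]
long 180 0.145 [7.0, 5.0, -31.0, 0.0, -54.0, 83.0]
mark 0 0.016 [32.0, 32.0, -11.0, 0.0, -47.0, -119.0]
mark 0 0.146 [32.0, 24.0, -4.0, 0.0, -61.0, -119.0]
mark 180 0.016 [32.0, 32.0, -11.0, 0.0, -47.0, 61.0]
mark 180 0.146 [32.0, 24.0, -4.0, 0.0, -61.0, 61.0]
```

```bash
python3 - <<'E'
from h import *
t0=robot.read_t()
robot.goto(np.append(cad(-.03,0),.26),R(CY+180))
print(robot.read_t()-t0)
p=(robot.read_position(),robot.read_tcp_rot()); im,d=robot.grab_frame("wrist")
print(np.round(p[0],4)); np.save("pics/w1.npy",d); np.save("pics/w1p.npy",np.vstack([p[0],p[1]]))
W=cloud("wrist",d,p)
for nm,q in(("R",np.append(RND,.125)),("S",np.append(SQ,.125)),("L",np.append(SHORT,.049))):
    u,v=proj("wrist",q,p); print(nm,u,v); 
    if 0<u<640 and 0<v<400: cv2.circle(im,(int(u),int(v)),3,(0,255,0),-1)
for z0 in(.121,):
  for nm,xy in(("R",RND),("S",SQ)):
    P=W.reshape(-1,3);m=(np.hypot(P[:,0]-xy[0],P[:,1]-xy[1])<.022)&(P[:,2]>z0)&(P[:,2]<.13);print(nm,m.sum(),P[m].mean(0).round(4),P[m].min(0).round(3),P[m].max(0).round(3))
cv2.imwrite("pics/w1.png",im[:,:,::-1])
E
```

```text
2.3000000000000003
[0.5966 0.1805 0.2599]
R 290.19882184641045 223.20499469736572
S 288.52166213043466 148.1835635918648
L 267.2491920567158 168.04761904014427
R 637 [0.6238 0.2146 0.1244] [0.611 0.202 0.121] [0.637 0.229 0.127]
S 595 [0.6263 0.1467 0.1244] [0.615 0.135 0.121] [0.638 0.159 0.126]
```

View pics/w1.png

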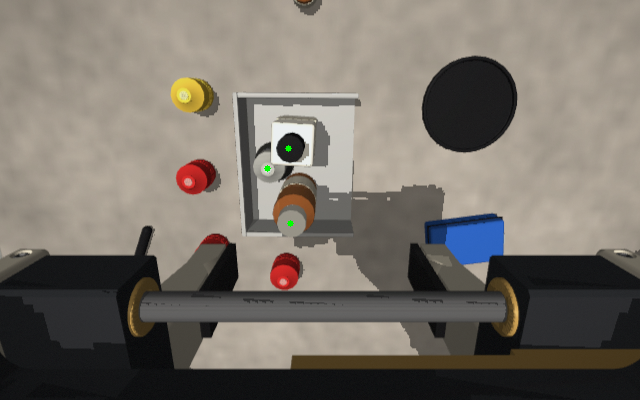

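The wrist view shows the square bottle's black cap at (288,148), the round's cap at (291,222), the steel objective's nose at (267,168) and the dish at about (470,104). My predicted green dots land on all three, and the depth agrees within 1 mm. Moving to the bottles.

```bash
cat >> h.py <<'E'
def T(): return round(robot.read_t(),2)
def pick(xy,yaw,z,up,opn=None,sp=.12):
    robot.goto(np.append(xy,up),R(yaw))
    if opn is not None: robot.move_gripper(opn)
    robot.servo_line(np.append(xy,z),speed=sp)
    robot.move_gripper(0.0)
    w=robot.read_grip_width()
    robot.servo_line(np.append(xy,up),speed=.2)
    print("picked t",T(),"width mm",round(w*88,1),"now",round(robot.read_grip_width()*88,1),"F",np.round(robot.read_force(),1),flush=True)
    return w
def place(xy,yaw,z,up,opn,sp=.1):
    robot.goto(np.append(xy,up),R(yaw))
    robot.servo_line(np.append(xy,z+.02),speed=.2)
    robot.servo_line(np.append(xy,z),speed=.04)
    print("F before open",np.round(robot.read_force(),1))
    robot.move_gripper(opn)
    robot.servo_line(np.append(xy,up),speed=.2)
    print("placed t",T(),flush=True)
E
python3 - <<'E'
from h import *
p=np.load("pics/w1p.npy");p=(p[0],p[1:])
print("dish",ray_z("wrist",469.5,104.5,.008,p))
im=cv2.imread("pics/w1.png");g=im.max(2)[40:170,400:540]; m=(g<60).astype(np.uint8)
cn=max(cv2.findContours(m,0,1)[0],key=cv2.contourArea);e=cv2.fitEllipse(cn);print(e, ray_z("wrist",e[0][0]+400,e[0][1]+40,.008,p))
robot.dwell(.0)
S=(SQ+np.array([.6263,.1467]))/2
w=pick(S,CY+180,.067,.20)
if w*88>30:
    place(tray(0,-.045),TY+180,.0675,.20,1.0)
E
```

```text
dish [0.43065846 0.106555   0.008     ]
((69.18328857421875, 63.776126861572266), (87.94171142578125, 99.9049301147461), 43.35308074951172) [0.43116162 0.10577446 0.008     ]
picked t 5.79 width mm 40.6 now 40.6 F [-0.4  0.2 -1.8]
F before open [-0.3  0.4 -1.2]
placed t 10.38
```

```bash
sed -i 's/DISH=np.array(\[.435,.107\])/DISH=np.array([.4325,.1067])/' h.py
python3 - <<'E'
from h import *
Q=(RND+np.array([.6238,.2146]))/2
w=pick(Q,CY+180,.067,.20)
if w*88>30: place(tray(0,.045),TY+180,.0675,.20,1.0)
im,d=robot.grab_frame("scene"); cv2.imwrite("pics/scene2.png",im[:,:,::-1])
im2,d2=robot.grab_frame("side"); crop(im2,180,130,460,350,2.5,"pics/side2.png")
W=cloud("scene",d);P=W.reshape(-1,3);P=P[~np.isnan(P[:,0])]
for k in(.045,-.045):
    xy=tray(0,k);m=(np.hypot(*(P[:,:2]-xy).T)<.03)&(P[:,2]>.119);print(xy,m.sum(),P[m].mean(0).round(4))
for n,D in(("scene",d),("side",d2)):
    P=cloud(n,D).reshape(-1,3);P=P[~np.isnan(P[:,0])]
    m=(np.hypot(*(P[:,:2]-SHORT).T)<.03)&(P[:,2]>.012)&(P[:,2]<.037);Q=P[m][:,:2]
    cam=T_wc(n)[:2,3];mm=Q.mean(0);u=(mm-cam)/np.linalg.norm(mm-cam)
    s=cv2;from scipy.optimize import least_squares
    s=least_squares(lambda c:np.hypot(*(Q-c).T)-.018,mm+u*.011,loss="soft_l1",f_scale=.001);print(n,s.x.round(4),np.median(abs(s.fun)))
E
```

```text
picked t 14.93 width mm 41.8 now 42.0 F [-0.5 -0.4 -1.9]
F before open [ 0.5 -0.3 -1.7]
placed t 19.45
[ 0.65549506 -0.15749295] 624 [ 0.6635 -0.1472  0.2507]
[ 0.63250494 -0.24450705] 192 [ 0.6356 -0.2435  0.1228]
scene [0.658  0.1838] 0.00047444889845657187
side [0.6578 0.1818] 0.0007303188265908138
```

View pics/scene2.png

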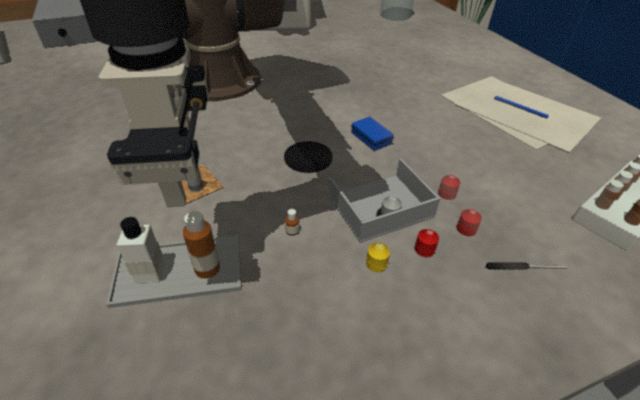

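View pics/side2.png

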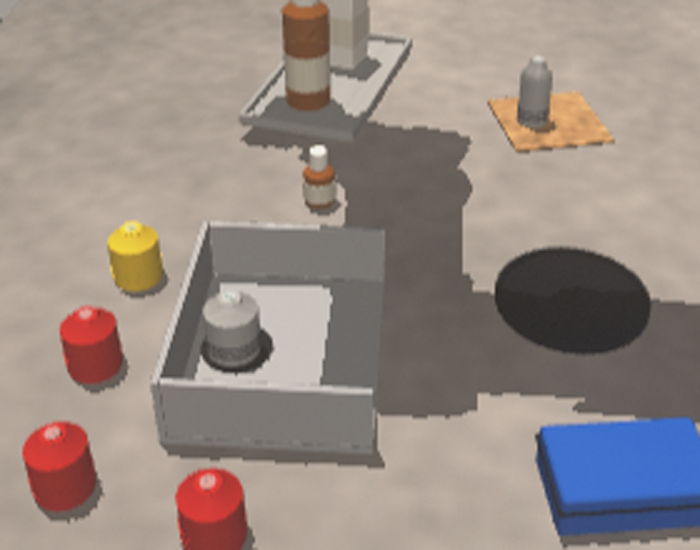

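Both bottles stand upright on the tray: white at (140,250), amber at (200,245). The short objective is alone on the mark, at (390,205) in the scene view. Next I move it to the dish.

```bash
python3 - <<'E'
from h import *
w=pick(np.array([.6573,.1823]),CY-90,.012,.13,opn=.75)
if 30<w*88<40:
    place(DISH,CY-90,.0115,.13,.75)
im,d=robot.grab_frame("scene"); crop(im,260,100,470,260,3.5,"pics/scene3.png")
p=(robot.read_position(),robot.read_tcp_rot());im,d=robot.grab_frame("wrist");cv2.imwrite("pics/w3.png",im[:,:,::-1])
print(robot.read_position(), proj("wrist",np.append(DISH,.048),p),proj("wrist",np.append(DISH,.004),p))
E
```

```text
picked t 23.97 width mm 35.1 now 35.0 F [ 0.2  0.1 -2.5]
F before open [ 0.6  0.9 -1. ]
placed t 27.68
[0.43160307 0.10613598 0.12855502] [322.82866711 207.02114984] [322.77142488 190.29934876]
```

View pics/scene3.png

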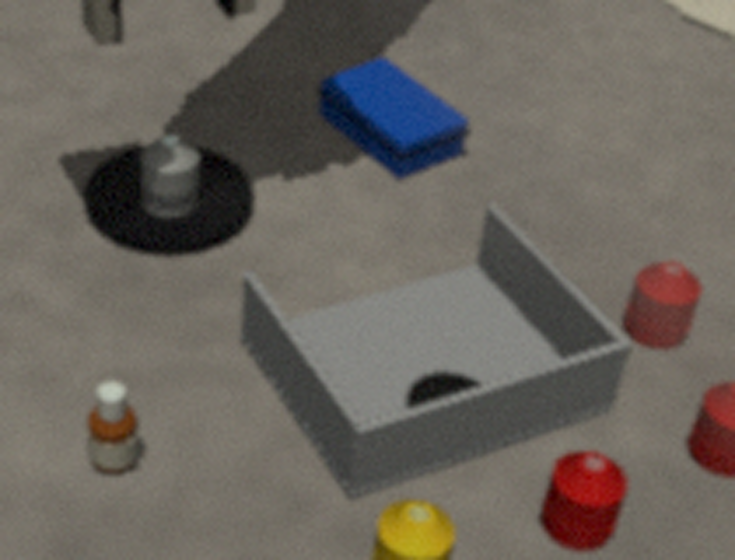

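View pics/w3.png

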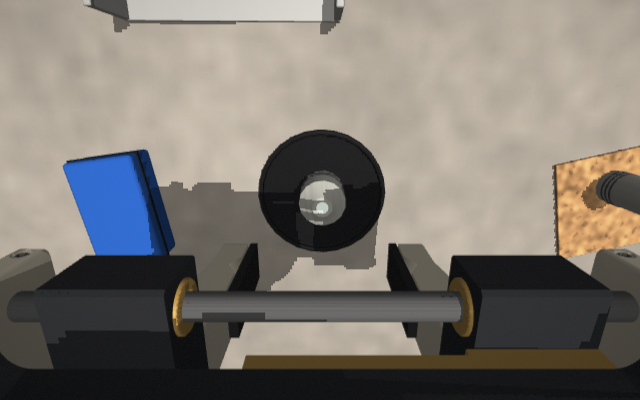

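The short objective stands centred in the dish. The dish centre is at about (322,190.5) against a predicted (322.8,190.3), and the nose is at (322,207) as predicted. The empty caddy mark is visible. Next is the long objective.

```bash
python3 - <<'E'
from h import *
w=pick(LONG,-90,.016,.15,opn=.75)
if 22<w*88<33:
    place(MARK,CY-90,.0175,.15,.75)
p=(robot.read_position(),robot.read_tcp_rot());im,d=robot.grab_frame("wrist");cv2.imwrite("pics/w4.png",im[:,:,::-1])
print(p[0],[proj("wrist",np.append(MARK,z),p).round(1) for z in(.067,.005)])
im,d=robot.grab_frame("side");crop(im,180,130,460,350,2.5,"pics/side4.png")
E
```

```text
picked t 31.76 width mm 27.4 now 27.4 F [-0.1 -0.  -2.2]
F before open [ 0.1 -0.2 -1.1]
placed t 36.2
[0.65593797 0.18203175 0.14874343] [array([323.2, 206.6]), array([323.1, 184.5])]
```

View pics/w4.png

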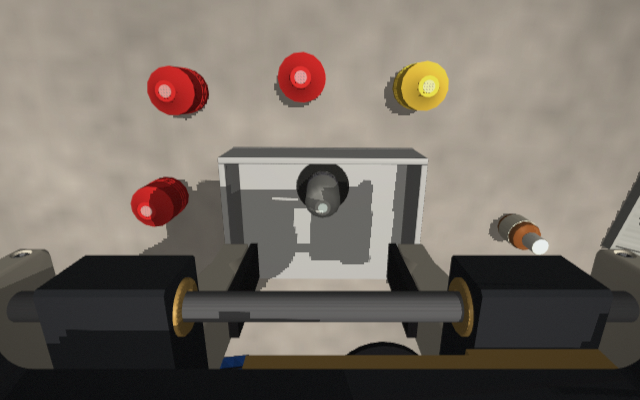

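View pics/side4.png

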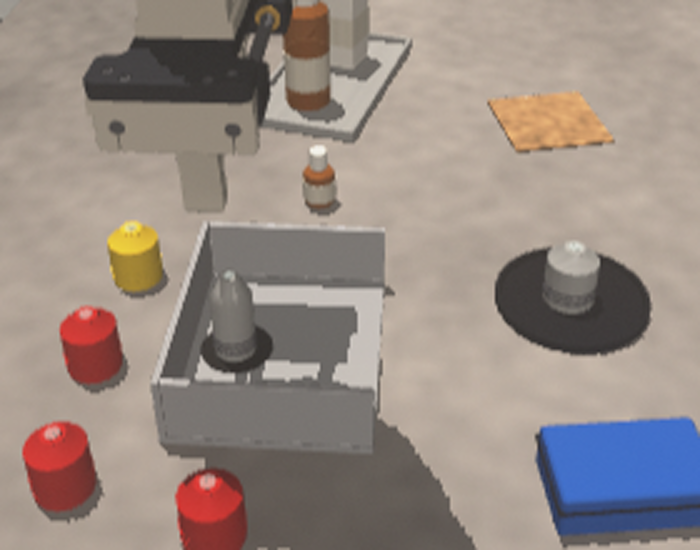

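The long objective stands upright on the dark mark (wrist view: mark centre about (322,187), lens nose (322,208) as predicted). The short one is still in the dish. Now the bottles go back to the exact poses they were picked from.

```bash
python3 - <<'E'
from h import *
robot.dwell(.3)
w=pick(tray(0,.045),TY+180,.067,.20,opn=1.0)
if w*88>30: place((RND+np.array([.6238,.2146]))/2,CY+180,.0685,.20,.85)
robot.goto(np.append(tray(0,-.045),.2),R(TY+180))
im,d=robot.grab_frame("side");crop(im,180,130,460,350,2.5,"pics/side5.png")
P=cloud("side",d).reshape(-1,3);P=P[~np.isnan(P[:,0])]
m=(np.hypot(*(P[:,:2]-RND).T)<.03)&(P[:,2]>.121)&(P[:,2]<.14);print(m.sum(),P[m].mean(0).round(4),"start .6233 .2176")
E
```

```text
picked t 41.39 width mm 41.4 now 41.6 F [ 0.7  0.  -2. ]
F before open [ 0.1 -0.2 -1.7]
placed t 45.73
203 [0.6235 0.2175 0.1251] start .6233 .2176
```

View pics/side5.png

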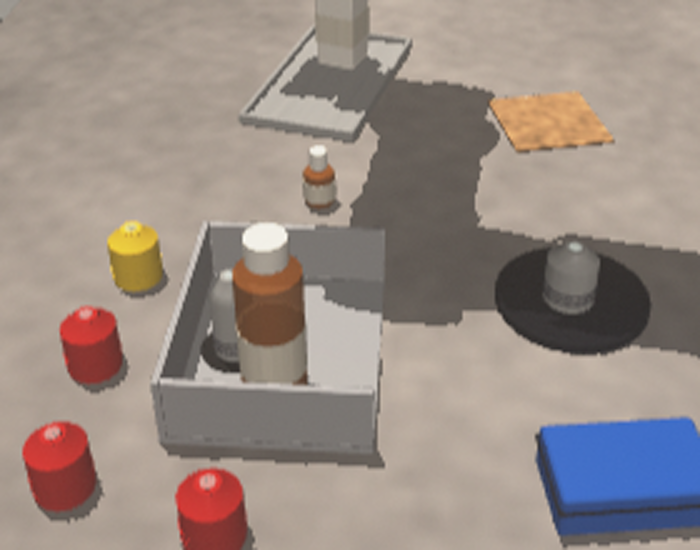

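The round bottle is back upright, with its cap within 0.3 mm of its starting reading in the side view. The square bottle is next.

```bash
python3 - <<'E'
from h import *
w=pick(tray(0,-.045),TY+180,.067,.20)
if w*88>30: place((SQ+np.array([.6263,.1467]))/2,CY+180,.0685,.20,.85)
robot.goto(np.array([.55,-.1,.25]),R(TY+180))
im,d=robot.grab_frame("side");crop(im,180,130,460,350,2.5,"pics/side6.png")
P=cloud("side",d).reshape(-1,3);P=P[~np.isnan(P[:,0])]
for n,xy,z0,z1,rd,ref in(("R",(.618,.212),.121,.135,.022,".6233 .2176"),("S",(.62,.146),.121,.135,.022,".6259 .1492"),("short",DISH,.04,.06,.02,"~dish"),("long",MARK,.06,.08,.02,"~mark"),("vial",(.624,.002),.03,.06,.03,"")):
    m=(np.hypot(*(P[:,:2]-np.array(xy)).T)<rd)&(P[:,2]>z0)&(P[:,2]<z1);print(n,m.sum(),P[m].mean(0).round(4),ref)
P0=cloud("side",np.load("pics/side0.npy")).reshape(-1,3);m=(np.hypot(*(P0[:,:2]-np.array((.624,.002))).T)<.03)&(P0[:,2]>.03)&(P0[:,2]<.06);print("vial start",P0[m].mean(0).round(4))
im,d=robot.grab_frame("scene");crop(im,260,100,490,280,3.4,"pics/scene6.png")
E
```

```text
picked t 50.43 width mm 40.9 now 40.9 F [-0.1 -0.4 -2.2]
F before open [-0.2  0.2 -2.3]
placed t 54.84
R 206 [0.6234 0.2176 0.1251] .6233 .2176
S 127 [0.6256 0.1491 0.1252] .6259 .1492
short 178 [0.4331 0.1115 0.0447] ~dish
long 52 [0.6576 0.1858 0.0653] ~mark
vial 116 [0.6228 0.0056 0.0396] 
vial start [0.6227 0.0056 0.0399]
```

View pics/side6.png

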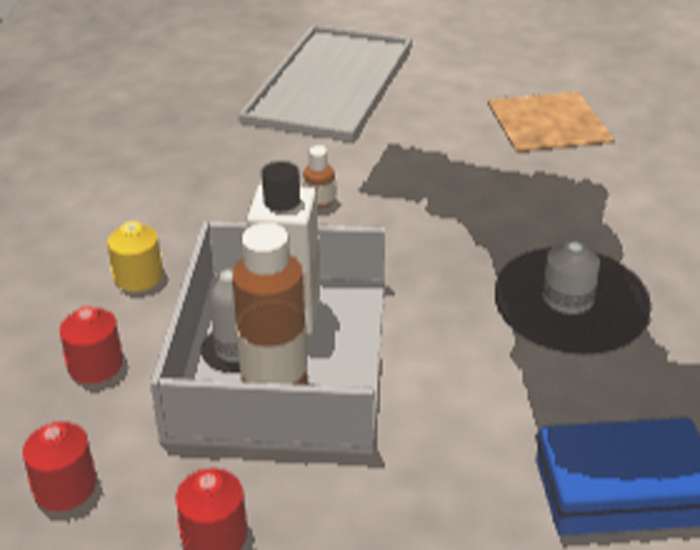

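View pics/scene6.png

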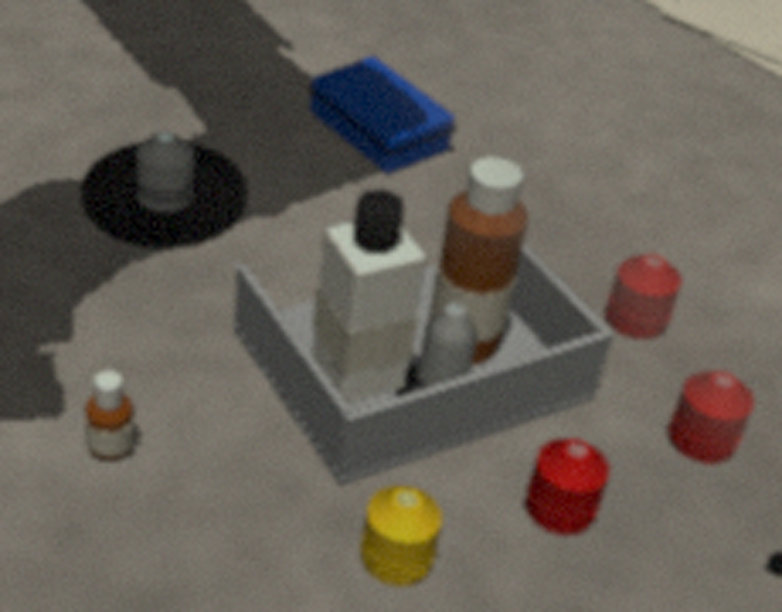

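Both pictures show everything in place: bottles at their start positions, the long objective at the back of the caddy, the short one in the dish, and the arm clear. Handing in.

```bash
python3 - <<'E'
from rig import robot
robot.job_done(); print(robot.read_t())
E
```

```text
the job is handed in; nothing more can be done
the job is handed in; nothing more can be done
```

The job is done and handed in, at about 56 s of the 134 s allowed. I moved both bottles to the steel tray, put the short objective in the middle of the dish and the long one on the caddy's mark, then returned each bottle to its own spot.

- **Bottles:** in the side view both caps read within about 0.3 mm of where they started, and both stand upright.
- **Objectives:** the wrist views after each release showed them upright and centred to within about 3 mm. The last pictures showed them still standing there.
- **Bystanders:** the vial reads within 0.3 mm of its start. I checked the slide box and look-alikes only by eye, and they look untouched.

No check failed. The only disagreement was 1–5 mm between the scene and wrist readings of the dish centre. I placed the objective at a value in between, and the close wrist view afterwards confirmed it.

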